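# Pack the short kiln prop

### The arm

A 6-joint arm with a two-finger parallel gripper is mounted at the origin on the work surface. World frame = base frame: x ahead of the robot, y to its left, z up, the work surface at z = 0. Lengths are in m, angles in rad, forces in N, time in s.
With the tool pointing down it reaches from about 0.275 to 1 m from the base axis. Payload 8.4 kg.
Tool frame: the origin (TCP) lies on the centre line of the jaws, within the pads' length; the fingertips stand 17 mm ahead of it and the grasp point (between the pads) lies 2 mm behind it (bot.tcp_to_tips is the y of the fingertips in the tool frame, in m); y points along the fingers, z is the direction in which the jaws open and shut, and the axes are right-handed (so a half turn about y gives the same grasp; the last joint's range is limited). The gripper opens to 85 mm and grips with 20 to 120 N. Pads are 22 mm wide; open, the fingers measure 114 mm over their backs; the gripper's body (76 mm by 85 mm) begins 54 mm behind the grasp point. The pads swing forward as they close: fully open they stand 13 mm farther back than shut.
Start: joints at [1.225, 0.353, 1.633, -0, 1.155, -0.002], TCP at [0.211, 0.588, 0.223] pointing down, gripper open.
Joint ranges: [-2.63, 2.63], [-0.92, 2.1], [0.06, 2.66], [-1.3, 4.44], [0, 2.69], [-3.02, 3.02]. Speed limits (rad/s): [2.22, 2.22, 2.79, 3.14, 3.14, 3.14].

### API

Orientations are given as a unit quaternion [x, y, z, w].
In Python, from workcell import bot, hand, kinematics, get_obs, vision, hand_in gives the robot as it stands. The module is installed in compiled form; this text tells all that it offers. Calls block until the motion is done:
- bot.reach(position, orientation): joint-space move of the TCP to a pose.
- bot.servo_line(position, ori=None, velocity=0.15): straight line of the TCP; ori=None keeps the orientation; velocity is the mean speed in m/s.
- bot.goto_joints(angles): joint-space move.
- hand.move_gripper(opening, strength=None): finger opening in m; strength is the grip in N (None keeps the last); returns when the fingers have stopped.
- bot.dwell(seconds).
- kinematics.solve_ik(position, orientation): joint angles nearest the present ones, or None.
- get_obs(): the state.
- vision.read_camera(name): name is "scene" or "top"; returns a dict with "frame" (420x560x3 uint8, red, green, blue), "intrinsics" (3x3 intrinsics, pixels), "view" (4x4, takes a point from world to camera coordinates). Camera axes: x right, y down, z forward; pixel columns grow to the right and rows downward; lengths in m; the calibration is good to about 2 mm. A picture is of the moment at which its call begins. There is no depth.
A pose or a line that the arm cannot do raises bot.IKError and nothing moves.
- hand_in(): hands the job in, once; it reports no verdict.
The state is a dict: "time_s": time; "joint_pos": joint angles; "joint_vel": joint speeds; "joint_efforts": joint torques, N m; "position": TCP position; "orientation": TCP orientation; "wrist_force": force on the tool from outside, world axes, zero at the start; "ft_torque": the same for the moment, N m; "gripper_width": finger opening in m.
Only numpy, scipy, OpenCV 4.12 (cv2) and the standard library are available. Lean on these libraries where they do the work, as an engineer would, in place of code of your own. Each camera call takes 0.05 s, during which the arm holds its last target.

### The job

The upper kiln shelf is not carried at its far right corner, because the prop there is short. Find out which of the four loose strips of old kiln shelf fills the gap between that prop and the shelf, slide it in lengthwise from the right-hand side until it lies flat and centred on the prop, and let go; the other strips stay or go back on the bench. Be gentle: do not shove or lift the loaded shelf, and leave the other things on the bench as they are.

Things in the scene. Friction and masses are not known exactly. Their poses are not given: they have to be found in the camera images.
- shelf: upper kiln shelf: loose buff slab 260 mm (its x) by 240 mm (y), 15 mm thick, with a stack of plates fixed on its near left part, 3.4 kg; origin mid underside, z up, x away from the robot, y to the left. It bears on three props only; the prop below its far right corner (+x, -y) is too short and stands clear of it. About 8 N up or down at that corner tips it
- base_batt: fixed slab on the bench, 20 mm thick, under the whole set, turned as the shelf is; origin at bench level below the middle of the shelf. It carries three 100 mm props, so the shelf's underside is 120 mm above the bench, and the short prop. Three spare props of odd lengths stand on its left end
- seat (a point): point on the shelf's underside above the axis of the short prop (x +95, y -92 mm on the shelf; same axes). The prop is round, 40 mm across, flat-topped. How far below its top lies is not known beforehand: 1 to 1.5 mm more than the thickness of one of the strips, any of them. The next thinner strip would leave some 4 mm of play; the next thicker does not go in
- gap_mouth (a point): point on the lower right edge of the shelf, straight out (-y of the shelf) from the seat and 28 mm from it: the shelf overhangs the short prop by 8 mm here. Strips go in here lengthwise along the shelf's +y. A strip centred on the prop sticks out 27 mm, to hold it by
- strip_a_mid (a point): strip cut from an old kiln shelf, buff, a plain flat bar 110 mm long (its x axis), 30 mm wide (y), 9 mm thick (z); this point is its centre. It starts lying flat on the bench, weighs about 59 g
- strip_a: the same strip; origin in the centre of its underside
- strip_b_mid (a point): strip cut from an old kiln shelf, buff, a plain flat bar 110 mm long (its x axis), 30 mm wide (y), 12 mm thick (z); this point is its centre. It starts lying flat on the bench, weighs about 79 g
- strip_b: the same strip; origin in the centre of its underside
- strip_c_mid (a point): strip cut from an old kiln shelf, buff, a plain flat bar 110 mm long (its x axis), 30 mm wide (y), 15 mm thick (z); this point is its centre. It starts lying flat on the bench, weighs about 99 g
- strip_c: the same strip; origin in the centre of its underside
- strip_d_mid (a point): strip cut from an old kiln shelf, buff, a plain flat bar 110 mm long (its x axis), 30 mm wide (y), 18 mm thick (z); this point is its centre. It starts lying flat on the bench, weighs about 119 g
- strip_d: the same strip; origin in the centre of its underside
- enamel_pot: bystander: small glass pot of enamel with a steel lid, 32 mm across, 40 mm high; origin in the centre of its underside
- paint_dish: bystander: low white dish, 84 mm across, 16 mm high; origin in the centre of its underside
- lustre_bottle: bystander: amber bottle, 34 mm across, 75 mm high; origin in the centre of its underside
- brush: bystander: paint brush with a wooden handle, 200 mm long, lying
- saucers: bystander: stack of white scalloped saucers, 124 mm across, 58 mm high; origin in the centre of its underside
- tint_bowl: bystander: white bowl, 90 mm across, 45 mm high; origin in the centre of its underside
Not all that is in view belongs to the job. What is shaped like the strip_b but pink or red is not meant.

How it is judged:
By the outcome, as a careful person would: the job done as asked, in the order asked, and still so for the second after the job is handed in, with the robot touching nothing.
It also fails if it takes over 72 s, if anything falls off the work surface, if the arm or the gripper's body presses on something with over 40 N, if the wrist force passes 120 N, or if a joint passes its speed limit or range.

## Working session

There is one attempt and no reset: what is moved stays moved. The work goes in short steps, each a Python script; the robot and the scene stay as the last script left them, time stands still between calls to the robot, and variables do not carry over. Pictures are saved under pics/ and viewed, and the job is handed in when it is done.

```bash
mkdir -p pics; python3 - <<'E'
from workcell import bot, hand, kinematics, get_obs, vision
import cv2,numpy as np
np.set_printoptions(precision=4,suppress=True)
for n in("scene","top"):
    r=vision.read_camera(n); cv2.imwrite(f"pics/{n}0.png",r["frame"][:,:,::-1]); print(n,r["intrinsics"],r["view"])
    np.savez(f"{n}0.npz",**{k:np.array(v) for k,v in r.items()})
o=get_obs();print(o,bot.tcp_to_tips)
E
```

```text
scene [[425.088    0.     277.207 ]
 [  0.     425.088  208.1147]
 [  0.       0.       1.    ]] [[ 0.3544  0.9351  0.0013 -0.016 ]
 [ 0.7377 -0.2787 -0.6149 -0.3446]
 [-0.5746  0.2189 -0.7886  1.6138]
 [ 0.      0.      0.      1.    ]]
top [[427.5995   0.     280.6017]
 [  0.     427.5995 212.2   ]
 [  0.       0.       1.    ]] [[ 0.029  -0.9996  0.0076 -0.1881]
 [-0.9945 -0.0296 -0.1006  0.5074]
 [ 0.1008 -0.0046 -0.9949  1.1619]
 [ 0.      0.      0.      1.    ]]
{'time_s': 0.1, 'joint_pos': array([ 1.2246,  0.3536,  1.634 , -0.    ,  1.1552, -0.0024]), 'joint_vel': array([-0.0009, -0.0027, -0.0011,  0.0007, -0.0013, -0.001 ]), 'joint_efforts': array([ -0.0021, -60.6359, -34.2824,  -0.0002,   0.0039,  -0.    ]), 'position': array([0.2105, 0.588 , 0.2228]), 'orientation': array([ 0.6971, -0.121 ,  0.1209, -0.6962]), 'wrist_force': array([-0.1351, -0.0338,  0.9133]), 'ft_torque': array([0.02  , 0.0123, 0.008 ]), 'gripper_width': 0.08520578235696587} 0.017
```

View pics/scene0.png

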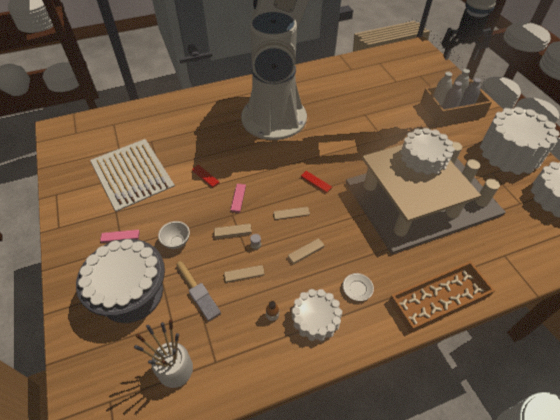

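View pics/top0.png

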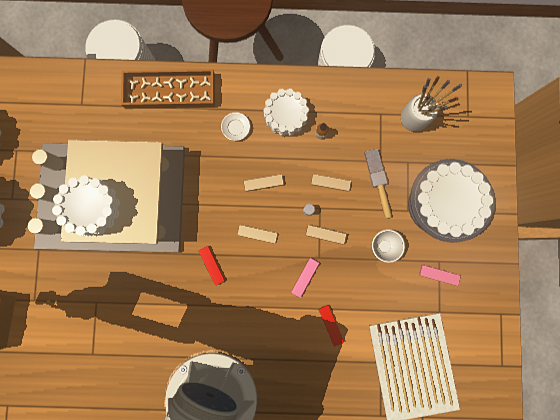

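```bash
python3 - <<'E'
import cv2
s=cv2.imread("pics/scene0.png");t=cv2.imread("pics/top0.png")
cv2.imwrite("pics/c1.png",cv2.resize(s[130:250,340:510],None,fx=4.6,fy=4.6,interpolation=cv2.INTER_CUBIC))
cv2.imwrite("pics/c2.png",cv2.resize(s[190:300,205:335],None,fx=5,fy=5,interpolation=cv2.INTER_CUBIC))
cv2.imwrite("pics/c3.png",cv2.resize(t[165:255,230:360],None,fx=6,fy=6,interpolation=cv2.INTER_CUBIC))
cv2.imwrite("pics/c4.png",cv2.resize(t[130:260,20:195],None,fx=4.5,fy=4.5,interpolation=cv2.INTER_CUBIC))
E
```

```text
(no output)
```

View pics/c1.png

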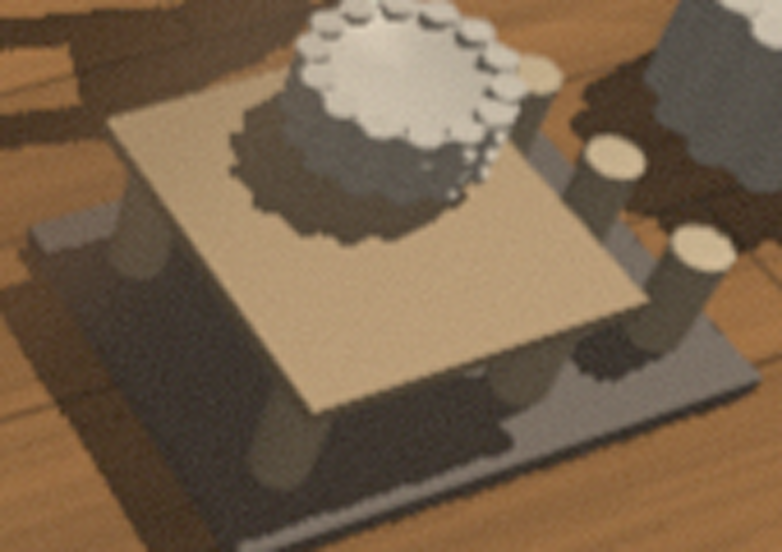

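View pics/c2.png

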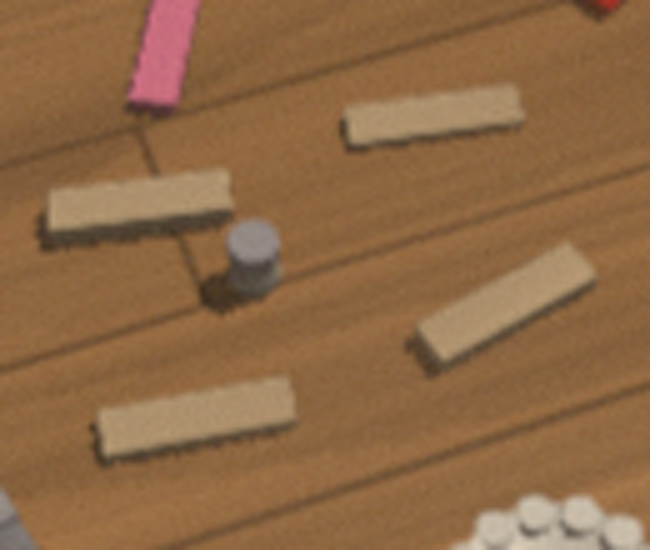

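View pics/c3.png

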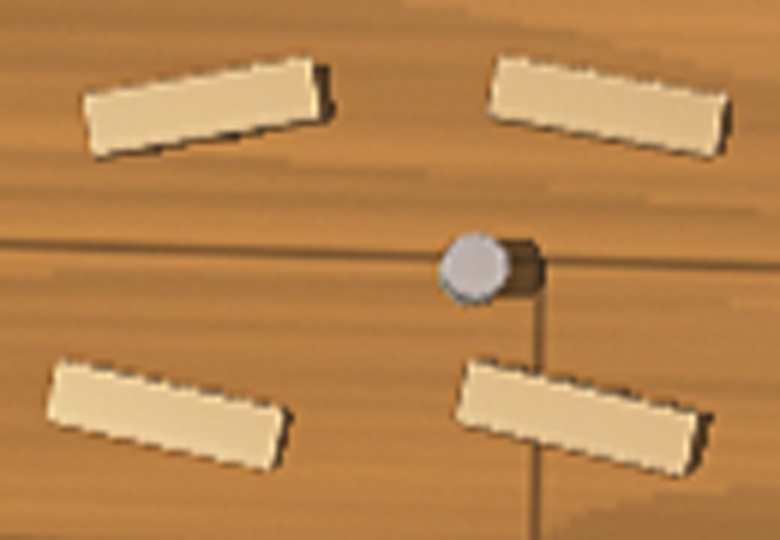

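View pics/c4.png

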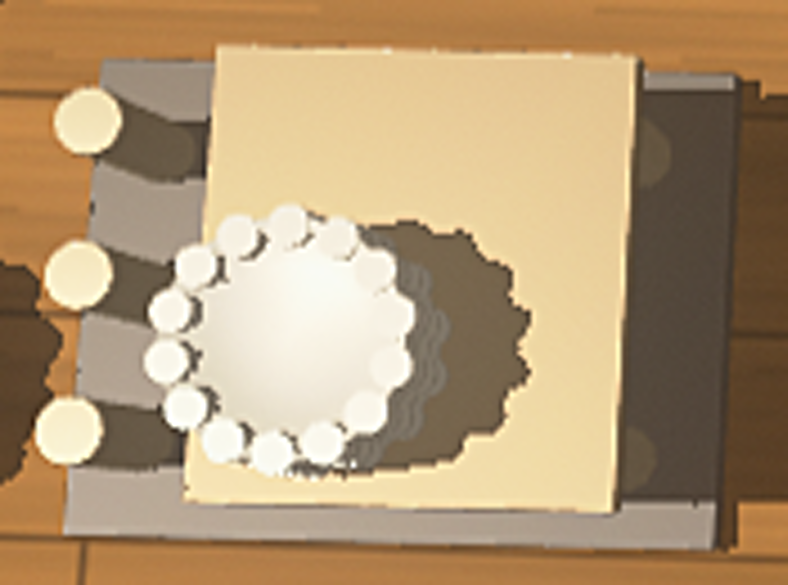

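```bash
cat > h.py <<'E'
import numpy as np,cv2
np.set_printoptions(precision=4,suppress=True)
class Cam:
    def __init__(s,r):
        s.K=np.array(r["intrinsics"]);V=np.array(r["view"]);s.R=V[:3,:3];s.t=V[:3,3];s.c=-s.R.T@s.t;s.f=np.array(r["frame"])
    def ray(s,p):
        d=s.R.T@np.linalg.solve(s.K,[p[0],p[1],1.]);return d/np.linalg.norm(d)
    def plane(s,p,z):
        d=s.ray(p);return s.c+d*(z-s.c[2])/d[2]
    def proj(s,X):
        q=s.K@(s.R@np.array(X)+s.t);return q[:2]/q[2]
def tri(c1,p1,c2,p2):
    d1,d2=c1.ray(p1),c2.ray(p2);A=np.stack([d1,-d2],1)
    s=np.linalg.lstsq(A,c2.c-c1.c,rcond=None)[0];a=c1.c+d1*s[0];b=c2.c+d2*s[1];return (a+b)/2,np.linalg.norm(a-b)
E
python3 - <<'E'
from h import *
S=Cam(np.load("scene0.npz"));T=Cam(np.load("top0.npz"))
print(S.c,T.c)
for p in[(264,183),(331,182),(258,234),(326,235)]:print("top",p,T.f[p[1],p[0]],cv2.cvtColor(T.f,cv2.COLOR_RGB2HSV)[p[1],p[0]],T.f[p[1]+12,p[0]],cv2.cvtColor(T.f,cv2.COLOR_RGB2HSV)[p[1]+14,p[0]])
for p in[(292,213),(233,231),(306,251),(244,273)]:print("sc",p,S.f[p[1],p[0]],cv2.cvtColor(S.f,cv2.COLOR_RGB2HSV)[p[1],p[0]],cv2.cvtColor(S.f,cv2.COLOR_RGB2HSV)[p[1]+12,p[0]])
def blobs(C,win,smax,vmin):
    h=cv2.cvtColor(C.f,cv2.COLOR_RGB2HSV);m=((h[...,0]>8)&(h[...,0]<28)&(h[...,1]<smax)&(h[...,2]>vmin)).astype(np.uint8)
    mm=np.zeros_like(m);x0,x1,y0,y1=win;mm[y0:y1,x0:x1]=m[y0:y1,x0:x1]
    n,l,st,ce=cv2.connectedComponentsWithStats(mm,connectivity=4)
    for i in range(1,n):
        if 150<st[i,4]<2500:
            cs=cv2.findContours((l==i).astype(np.uint8),0,1)[0][0];r=cv2.minAreaRect(cs)
            print(st[i],ce[i],r);yield ce[i],cv2.boxPoints(r)
print("top");bt=list(blobs(T,(225,370,160,260),125,150))
print("scene");bs=list(blobs(S,(205,340,195,300),118,100))
for c,b in bt:
    w=T.plane(c,.013);print(w,end=' ')
    j=min(range(len(bs)),key=lambda k:np.linalg.norm(S.proj(w)-bs[k][0]))
    print(bs[j][0],tri(T,c,S,bs[j][0]))
E
```

```text
[ 1.1871 -0.4343  1.0608] [ 0.3929 -0.1676  1.2084]
top (264, 183) [224 190 140] [ 18  96 224] [181 126  68] [ 15 161 170]
top (331, 182) [220 186 134] [ 18 100 220] [180 124  68] [ 15 160 182]
top (258, 234) [228 196 144] [ 19  94 228] [189 131  70] [ 15 162 184]
top (326, 235) [222 187 136] [ 18  99 222] [183 126  66] [ 15 160 186]
sc (292, 213) [172 145 108] [ 17  95 172] [ 15 143 139]
sc (233, 231) [176 147 109] [ 17  97 176] [ 16 152 141]
sc (306, 251) [175 146 111] [ 16  93 175] [ 14 137 145]
sc (244, 273) [172 144 109] [ 17  93 172] [ 16 142 149]
top
[244 174  39  17 407] [263.1351 182.0172] ((263.0675964355469, 181.9053955078125), (10.685933113098145, 38.30495834350586), 80.53767395019531)
[311 174  40  17 406] [330.4581 181.9828] ((330.5593566894531, 181.8677520751953), (38.46299362182617, 10.723228454589844), 10.12467098236084)
[238 225  39  18 408] [256.8971 233.6078] ((256.98822021484375, 233.55294799804688), (38.61361312866211, 10.629590034484863), 12.52880859375)
[306 225  40  19 415] [325.4434 234.2627] ((325.6126708984375, 234.0268096923828), (39.0975456237793, 11.071
[... 464 characters left out ...]
844)
[224 265  41  17 396] [243.8157 272.8106] ((243.73208618164062, 273.23773193359375), (10.811594009399414, 39.80632400512695), 79.3803482055664)
[295 288  43  12 335] [315.7313 294.8657] ((316.0, 293.5), (11.0, 42.0), 90.0)
[ 0.5984 -0.1213  0.013 ] [305.3681 250.2555] (array([ 0.5981, -0.1218,  0.0137]), np.float64(0.000908688432214945))
[ 0.6043 -0.3119  0.013 ] [243.8157 272.8106] (array([ 0.6045, -0.3119,  0.0119]), np.float64(0.00015573543717998996))
[ 0.452  -0.1087  0.013 ] [291.0714 212.4864] (array([ 0.4522, -0.1083,  0.0091]), np.float64(0.00038586366326907976))
[ 0.4558 -0.3004  0.013 ] [232.0717 229.5826] (array([ 0.4555, -0.3   ,  0.0175]), np.float64(0.0001439622067022605))
```

```bash
python3 - <<'E'
from h import *
S=Cam(np.load("scene0.npz"));T=Cam(np.load("top0.npz"))
h=cv2.cvtColor(T.f,cv2.COLOR_RGB2HSV).astype(int)
m=(h[...,0]>10)&(h[...,0]<28)&(h[...,1]>60)&(h[...,1]<125)&(h[...,2]>150)
# edge points, subpixel coarse
def ln(pts):
    return cv2.fitLine(np.array(pts,np.float32),cv2.DIST_HUBER,0,.01,.01).ravel()
R=[];
for y in range(150,238):
    xs=np.where(m[y,140:175])[0]
    if len(xs):R.append((140+xs.max()+.5,y))
F=[];N=[]
for x in range(75,155):
    ys=np.where(m[130:160,x])[0]; F.append((x,130+ys.min()-.5))
    if x>115:
        ys=np.where(m[225:255,x])[0]; N.append((x,225+ys.max()+.5))
L=[(60+np.where(m[y,60:85])[0].min()-.5,y) for y in range(147,172)]
def X(a,b):
    A=np.array([[a[0],-b[0]],[a[1],-b[1]]]);s=np.linalg.solve(A,[b[2]-a[2],b[3]-a[3]]);return np.array([a[2]+s[0]*a[0],a[3]+s[0]*a[1]])
r,f,n,l=map(ln,(R,F,N,L))
cs={'fr':X(r,f),'nr':X(r,n),'nl':X(l,n),'fl':X(l,f)}
W={k:T.plane(v,.135) for k,v in cs.items()}
for k in W:print(k,cs[k],W[k],S.proj(W[k]))
d=lambda a,b:np.linalg.norm(W[a]-W[b])
print(d('fr','nr'),d('fl','nl'),d('fr','fl'),d('nr','nl'))
ex=W['fr']-W['nr']+W['fl']-W['nl'];ey=W['fl']-W['fr']+W['nl']-W['nr'];print(np.arctan2(ex[1],ex[0]),np.arctan2(-ey[0],ey[1]))
print("mid",sum(W.values())/4)
# strips yaw from top boxes
for nme,c,a,L_ in [('c',(263.1,182),80.54-90,.015),('b',(330.5,182),10.12,.012),('a',(256.95,233.6),12.53,.009),('d',(325.5,234.2),13.39,.018)]:
    u=np.array([np.cos(np.radians(a)),np.sin(np.radians(a))])*18
    p,q=T.plane(np.array(c)+u,L_),T.plane(np.array(c)-u,L_);v=q-p
    print(nme,T.plane(c,L_),"long axis yaw",np.degrees(np.arctan2(v[1],v[0])))
E
```

```text
fr [161.078  141.8082] [0.6737 0.1385 0.135 ] [407.4254 219.4765]
nr [155.7995 243.9626] [0.4127 0.1368 0.135 ] [361.6731 155.3727]
nl [ 60.7975 239.7208] [0.4163 0.374  0.135 ] [428.8163 137.3444]
fl [ 67.2965 139.009 ] [0.6735 0.3782 0.135 ] [480.9096 195.3459]
0.2610000622476266 0.2572629483679201 0.2396652928896761 0.23726728749988846
0.0113414289913447 -0.007390668926243638
mid [0.544  0.2569 0.135 ]
c [ 0.5981 -0.1213  0.015 ] long axis yaw 101.31780296540974
b [ 0.6044 -0.3121  0.012 ] long axis yaw 81.4796305319973
a [ 0.4522 -0.1087  0.009 ] long axis yaw 79.16178108828935
d [ 0.4557 -0.3     0.018 ] long axis yaw 78.27074325720126
```

```bash
python3 - <<'E'
from h import *
S=Cam(np.load("scene0.npz"));T=Cam(np.load("top0.npz"))
for C,ps in((S,[(363.0,156.1),(407.6,219.4),(480.6,195.0)]),(T,[(161.2,142.5),(156.1,243.4)])):
    for p in ps:print(p,C.plane(p,.135))
    a=C.plane(ps[0],.135)-C.plane(ps[1],.135);print('yaw edge',np.degrees(np.arctan2(a[1],a[0])))
# batt right edge in top view: brightness profile
h=cv2.cvtColor(T.f,cv2.COLOR_RGB2HSV).astype(int)
for y in (150,190,230,246):print(y,[tuple(h[y,x]) for x in range(150,190,1)][4::2])
# scene right edge of shelf, mask
h=cv2.cvtColor(S.f,cv2.COLOR_RGB2HSV).astype(int)
m=(h[...,0]>10)&(h[...,0]<28)&(h[...,1]<125)&(h[...,2]>140)
R=[(340+np.where(m[y,340:420])[0].min()-.5,y) for y in range(163,214)]
v=cv2.fitLine(np.array(R,np.float32),cv2.DIST_HUBER,0,.01,.01).ravel()
P=[S.plane((v[2]+v[0]*s,v[3]+v[1]*s),.135) for s in(-25,25)]
d=P[1]-P[0];print(P,np.degrees(np.arctan2(d[1],d[0])))
E
```

```text
(363.0, 156.1) [0.4169 0.1391 0.135 ]
(407.6, 219.4) [0.6736 0.1391 0.135 ]
(480.6, 195.0) [0.6722 0.3782 0.135 ]
yaw edge 179.994141224198
(161.2, 142.5) [0.6719 0.1381 0.135 ]
(156.1, 243.4) [0.4141 0.1361 0.135 ]
yaw edge 0.43973815839890257
150 [(np.int64(19), np.int64(91), np.int64(229)), (np.int64(19), np.int64(92), np.int64(227)), (np.int64(19), np.int64(92), np.int64(228)), (np.int64(22), np.int64(85), np.int64(255)), (np.int64(15), np.int64(108), np.int64(83)), (np.int64(14), np.int64(92), np.int64(75)), (np.int64(16), np.int64(90), np.int64(74)), (np.int64(16), np.int64(93), np.int64(74)), (np.int64(16), np.int64(92), np.int64(72)), (np.int64(16), np.int64(96), np.int64(72)), (np.int64(16), np.int64(94), np.int64(73)), (np.int64(16), np.int64(92), np.int64(72)), (np.int64(16), np.int64(90), np.int64(71)), (np.int64(16), np.int64(94), np.int64(73)), (np.int64(14), np.int64(91), np.int64(76)), (np.int64(14), np.int64(94), np.int64(68)), (np.int64(15), np.int64(145), np.int64(93)), (np.int64(15), np.int64(140), np.int64(80))]
190 [(np.int64(20), np.int64(87), np.int64(234)), (
[... 1762 characters left out ...]
nt64(50), np.int64(169)), (np.int64(16), np.int64(52), np.int64(168)), (np.int64(15), np.int64(50), np.int64(168)), (np.int64(16), np.int64(50), np.int64(168)), (np.int64(15), np.int64(51), np.int64(166)), (np.int64(16), np.int64(50), np.int64(167)), (np.int64(14), np.int64(48), np.int64(166)), (np.int64(15), np.int64(49), np.int64(167)), (np.int64(15), np.int64(53), np.int64(144)), (np.int64(14), np.int64(126), np.int64(77)), (np.int64(15), np.int64(146), np.int64(91)), (np.int64(15), np.int64(161), np.int64(187)), (np.int64(15), np.int64(159), np.int64(181)), (np.int64(14), np.int64(163), np.int64(182))]
[array([0.4684, 0.139 , 0.135 ]), array([0.6334, 0.1396, 0.135 ])] 0.21662969261845352
```

Candidates for strips (top-view pixel, triangulated top height): buff (257,234) 9.1 mm = a; (330,182) 11.9 = b; (263,182) 13.7 = c; (325,234) 17.5 = d. The pink and red bars at (305,277), (440,275), (212,265) and (331,325) are not meant. The zoomed crops above show the four plain buff bars. The prop top is hidden under the shelf, so I will feel the gap with strip a, which is the thinnest and always fits.

```bash
cat >> h.py <<'E'
from scipy.spatial.transform import Rotation as Ro
def down(phi):
    z=np.array([np.cos(phi),np.sin(phi),0]);y=np.array([0,0,-1.]);x=np.cross(y,z)
    return Ro.from_matrix(np.stack([x,y,z],1)).as_quat()
SEAT=np.array([.6385,.1665]);YAW=.004
ST={'a':((.4522,-.1087),79.2),'b':((.6044,-.3121),81.5),'c':((.5981,-.1213),101.3),'d':((.4557,-.3000),78.3)}
OFF=.044
def grip(n):
    (x,y),a=ST[n];a=np.radians(a);return np.array([x,y])-OFF*np.array([np.cos(a),np.sin(a)]),a-np.pi/2
E
python3 - <<'E'
from h import *
from workcell import bot,kinematics,get_obs
print(Ro.from_quat(get_obs()['orientation']).as_matrix())
for n in 'abcd':
    g,p=grip(n)
    for k in(0,np.pi):print(n,g,kinematics.solve_ik([*g,.02],down(p+k)),kinematics.solve_ik([*g,.2],down(p+k)))
for k in(0,np.pi):print(kinematics.solve_ik([.6385,.08,.12],down(YAW+k)),kinematics.solve_ik([.6385,.08,.2],down(YAW+k)))
E
```

```text
[[ 0.9415 -0.0004  0.3371]
 [-0.3371 -0.0012  0.9415]
 [ 0.     -1.     -0.0013]]
a [ 0.444  -0.1519] [-0.3329  0.4295  2.1079 -0.      0.6042 -0.1444] [-0.3329  0.1358  1.9802 -0.      1.0256 -0.1444]
a [ 0.444  -0.1519] [-0.3329  0.4295  2.1079 -0.      0.6042  2.9972] [-0.3329  0.1358  1.9802 -0.      1.0256  2.9972]
b [ 0.5979 -0.3556] [-0.5387  0.6803  1.5962 -0.      0.8651 -0.3904] [-0.5387  0.4822  1.4897 -0.      1.1697 -0.3904]
b [ 0.5979 -0.3556] [-0.5387  0.6803  1.5962 -0.      0.8651  2.7512] [-0.5387  0.4822  1.4897 -0.      1.1697  2.7512]
c [ 0.6067 -0.1644] [-0.2671  0.6018  1.7574 -0.      0.7824 -0.4643] [-0.2671  0.3806  1.6479 -0.      1.113  -0.4643]
c [ 0.6067 -0.1644] [-0.2671  0.6018  1.7574 -0.      0.7824  2.6773] [-0.2671  0.3806  1.6479 -0.      1.113   2.6773]
d [ 0.4468 -0.3431] [-0.6575  0.5292  1.9056 -0.      0.7068 -0.4533] [-0.6575  0.2821  1.7907 -0.      1.0688 -0.4533]
d [ 0.4468 -0.3431] [-0.6575  0.5292  1.9056 -0.      0.7068  2.6883] [-0.6575  0.2821  1.7907 -0.      1.0688  2.6883]
[ 0.1223  0.4885  1.6763 -0.      0.9767  0.1183] [ 0.1223  0.4031  1.6139 -0.      1.1246  0.1183]
None None
```

```bash
python3 - <<'E'
from h import *
from workcell import bot,hand,get_obs
o=get_obs();bot.servo_line(np.array(o['position'])+[0,0,.13],velocity=.3)
g,p=grip('a');q=down(p)
bot.reach([*g,.12],q)
hand.move_gripper(.044,30)
print(bot.tcp_to_tips,get_obs()['gripper_width'])
bot.servo_line([*g,.028],velocity=.15)
b=np.array(get_obs()['wrist_force']);z=.028;print(get_obs()['time_s'],b)
while z>.010:
    z-=.0015;bot.servo_line([*g,z],velocity=.03);f=get_obs()['wrist_force']-b;print(round(z,4),f,get_obs()['position'][2])
    if abs(f[2])>2:break
bot.servo_line([*g,z+.0015],velocity=.03)
print(get_obs()['time_s'])
E
```

```text
0.017 0.04425097463101608
4.7833 [ 0.4946  0.2006 -0.2543]
0.0265 [-0.0365  0.6617 -0.1375] 0.02716285653835518
0.025 [-1.4929 -0.7727  0.5703] 0.02510455659057968
0.0235 [-0.6047 -0.2042  0.5527] 0.02339053077586562
0.022 [-0.3069 -0.2345 -0.4152] 0.02188416551226203
0.0205 [-0.0505 -0.2233 -0.6258] 0.02039384314233245
0.019 [-0.1019 -0.2374  1.1432] 0.01891057656480267
0.0175 [-0.7982 -0.5892  0.3814] 0.017396724991484532
0.016 [-1.2517 -0.1886  0.331 ] 0.015901463685440178
0.0145 [-0.5079  0.5046 -0.0188] 0.014409557735027747
0.013 [-0.2546 -0.3021  1.0306] 0.012910663126673043
0.0115 [-0.2816 -0.2741  0.5528] 0.011418984610861296
0.01 [-1.1715 -0.1866  0.7698] 0.009921061282064585
8.0333
```

```bash
python3 - <<'E'
from h import *
from workcell import bot,hand,get_obs,vision
g,p=grip('a')
r=vision.read_camera("scene");cv2.imwrite("pics/s1.png",cv2.resize(r["frame"][170:290,210:380,::-1],None,fx=4.5,fy=4.5,interpolation=cv2.INTER_CUBIC))
r=vision.read_camera("top");cv2.imwrite("pics/t1.png",cv2.resize(r["frame"][180:300,200:370,::-1],None,fx=4.5,fy=4.5,interpolation=cv2.INTER_CUBIC))
E
```

```text
(no output)
```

View pics/s1.png

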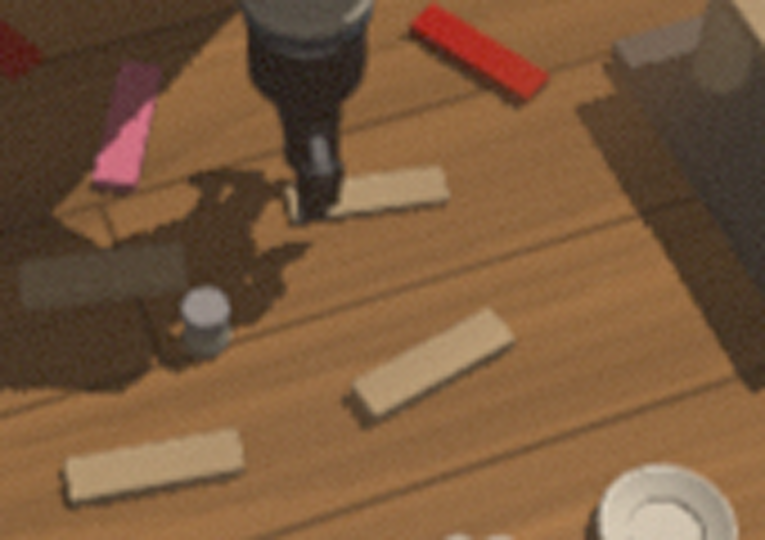

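View pics/t1.png

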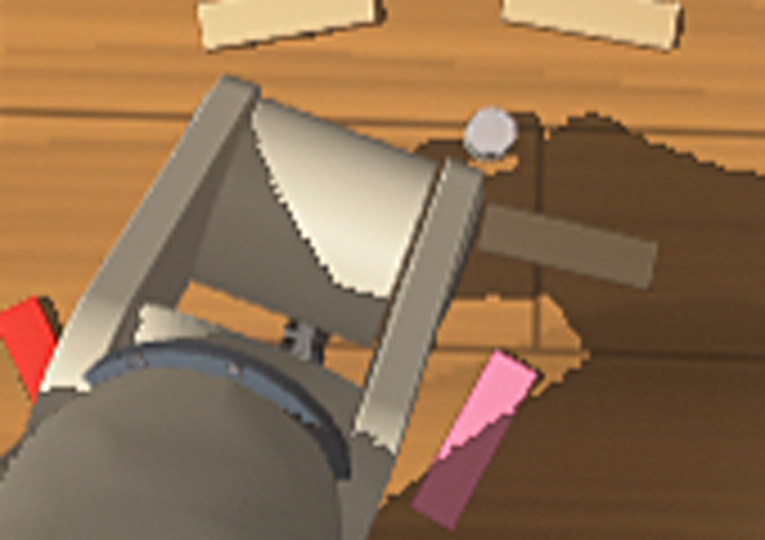

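```bash
python3 - <<'E'
from h import *
from workcell import bot,hand,get_obs,vision
g,p=grip('a')
hand.move_gripper(.035,30)
z=.0115;b=get_obs()['wrist_force'];print(b,get_obs()['gripper_width'])
while z>.004:
    z-=.001;bot.servo_line([*g,z],velocity=.03);bot.dwell(.05);f=get_obs()['wrist_force']-b;print(round(z,4),f)
    if abs(f[2])>2.5:break
bot.servo_line([*g,z+.001],velocity=.03)
print(get_obs()['time_s'])
E
```

```text
[-0.2849  0.4286 -1.2072] 0.03545168673020368
0.0105 [-0.2546 -0.3183  2.2818]
0.0095 [ 0.0713 -0.9436  1.8436]
0.0085 [1.0311 0.0678 1.5524]
0.0075 [-0.0082 -0.2191  1.3846]
0.0065 [ 0.0812 -1.086   1.4797]
0.0055 [ 0.4064 -0.5002  1.6089]
0.0045 [0.6077 0.9306 1.14  ]
0.0035 [ 0.1942 -0.6521  1.4602]
11.0417
```

```bash
python3 - <<'E'
from h import *
from workcell import bot,hand,get_obs,vision
r=vision.read_camera("scene");S=Cam(r);print(get_obs()['position'],get_obs()['wrist_force'])
cv2.imwrite("pics/s2.png",cv2.resize(r["frame"][180:250,240:340,::-1],None,fx=8,fy=8,interpolation=cv2.INTER_CUBIC))
for z in(0,.01,.02):print(z,S.proj([.444+.0175,-.152,z]),S.proj([.444+.0305,-.1545,z]))
print(S.plane((279.6,217.8),0))
E
```

```text
[ 0.444  -0.1519  0.0046] [0.3283 0.0803 0.5504]
0 [278.9565 220.4657] [279.7052 223.8865]
0.01 [278.9714 218.5411] [279.7247 221.9708]
0.02 [278.9865 216.5931] [279.7445 220.0317]
[ 0.4526 -0.1465  0.    ]
```

View pics/s2.png

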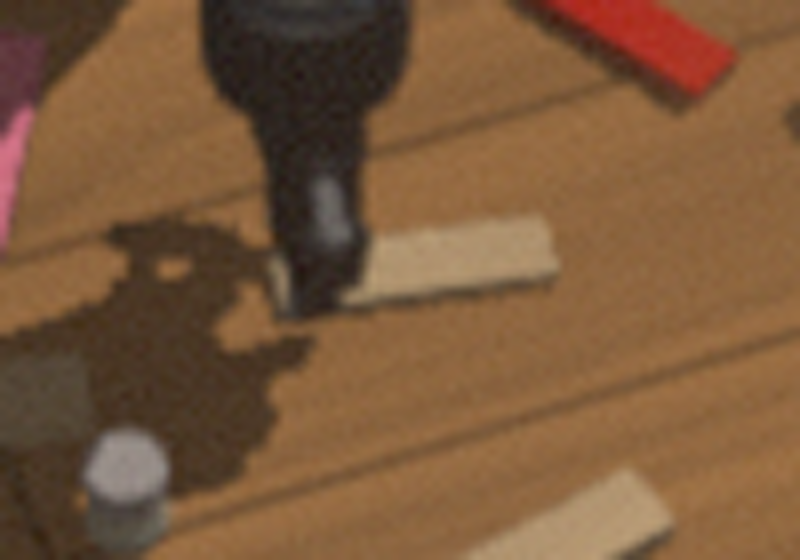

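```bash
cat >> h.py <<'E'
def force(n=5):
    from workcell import bot,get_obs
    F=[]
    for _ in range(n): bot.dwell(.02);F.append(get_obs()['wrist_force'])
    return np.mean(F,0)
E
python3 - <<'E'
from h import *
from workcell import bot,hand,get_obs,vision
g,p=grip('a')
b=force(6);print(b,get_obs()['joint_efforts'])
z=.0045
while z>-.004:
    z-=.0015;bot.servo_line([*g,z],velocity=.03);f=force(4)-b;print(round(z,4),f,get_obs()['position'][2],get_obs()['joint_efforts'][1:3])
    if abs(f[2])>2:break
print(get_obs()['time_s'])
E
```

```text
[0.0906 0.2218 0.0376] [  0.0002 -51.0973 -17.3417  -0.       0.0003   0.    ]
0.003 [-0.275  -0.0478 -0.441 ] 0.002912213058130237 [-51.117 -17.176]
0.0015 [-0.5293  0.0065 -0.1407] 0.0014423064252943388 [-51.1826 -17.0543]
-0.0 [ 0.0461 -0.006  -0.0525] -1.9889146245666983e-05 [-51.2666 -16.9338]
-0.0015 [-0.0526  0.032  -0.2553] -0.0015534470863007195 [-51.3505 -16.8115]
-0.003 [ 0.3842 -0.4695 -0.232 ] -0.0030408100401442956 [-51.4335 -16.6893]
-0.0045 [ 0.021  -0.2505 -0.1783] -0.00454159808882907 [-51.5159 -16.5668]
13.0917
```

```bash
python3 - <<'E'
from h import *
from workcell import bot,hand,get_obs,vision
r=vision.read_camera("scene");S=Cam(r);print(get_obs()['position'],get_obs()['wrist_force'],get_obs()['gripper_width'])
cv2.imwrite("pics/s3.png",cv2.resize(r["frame"][180:250,240:340,::-1],None,fx=8,fy=8,interpolation=cv2.INTER_CUBIC))
E
```

```text
[ 0.4439 -0.1519 -0.0045] [ 0.5126 -0.5877 -0.3392] 0.034998028009753886
```

View pics/s3.png

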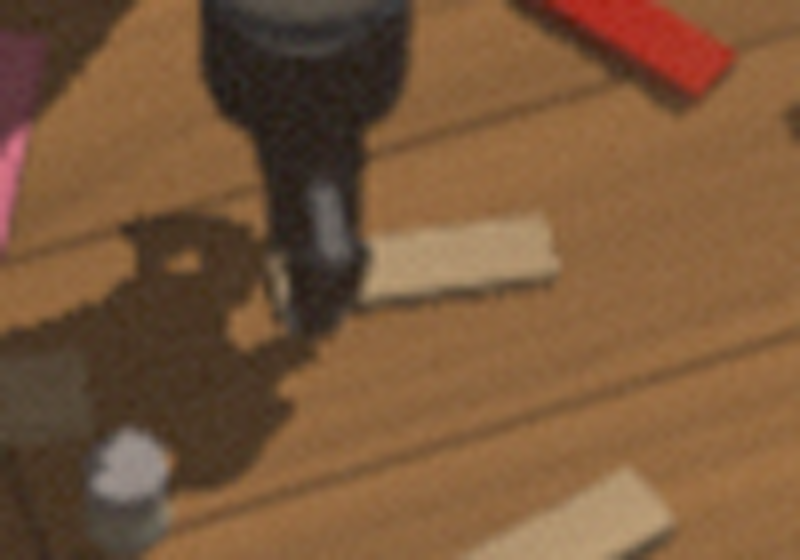

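```bash
python3 - <<'E'
from h import *
from workcell import bot,hand,get_obs,vision
g,p=grip('a')
b=force(6)
z=-.0045
while z>-.02:
    z-=.001;bot.servo_line([*g,z],velocity=.03);f=force(3)-b;print(round(z,4),f,get_obs()['position'][2])
    if abs(f[2])>2:break
print(get_obs()['time_s'])
E
```

```text
-0.0055 [-0.4676 -0.3271  0.3267] -0.005520177230598545
-0.0065 [-0.55   -0.4566  0.3462] -0.006542212079327852
-0.0075 [-0.5955 -0.6752  0.0866] -0.007518315183182467
-0.0085 [ 0.0656 -0.4137  0.0668] -0.00853082899979933
-0.0095 [-3.586   0.8077 15.7596] -0.008714083851564206
14.7417
```

```bash
python3 - <<'E'
from h import *
from workcell import bot,hand,get_obs,vision
g,p=grip('a')
bot.servo_line([*g,-.0065],velocity=.05);print(force(3))
hand.move_gripper(.02,40)
print(force(3),get_obs()['gripper_width'],get_obs()['position'])
bot.servo_line([*g,.05],velocity=.1)
print(force(5),get_obs()['gripper_width'],get_obs()['time_s'])
r=vision.read_camera("scene");S=Cam(r);
cv2.imwrite("pics/s4.png",cv2.resize(r["frame"][160:240,240:350,::-1],None,fx=7,fy=7,interpolation=cv2.INTER_CUBIC))
E
```

```text
[-0.1784 -0.7477 -0.4134]
[-1.2737  0.1505  6.1459] 0.028708736778189737 [ 0.4439 -0.1519 -0.0064]
[ 0.4013  0.3331 -1.0293] 0.028735659247344097 16.1083
```

View pics/s4.png

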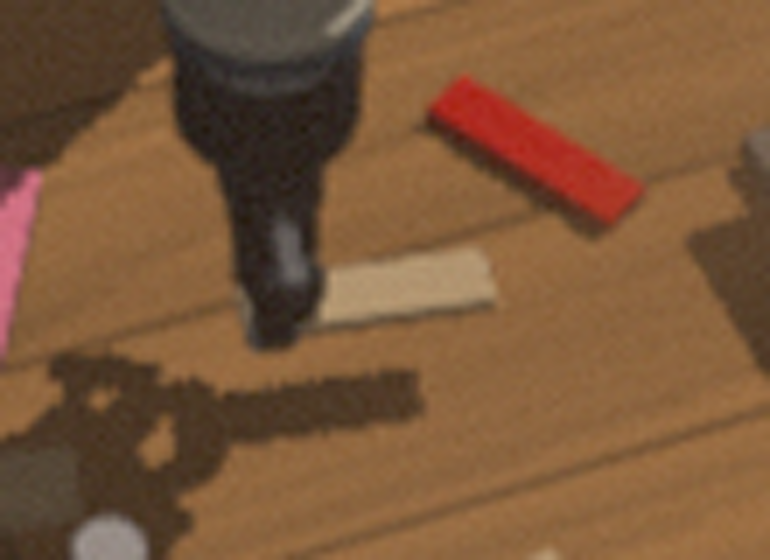

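```bash
python3 - <<'E'
from h import *
from workcell import bot,hand,get_obs,vision
g,p=grip('a')
bot.servo_line([*g,.13],velocity=.25)
bot.reach([SEAT[0],.015,.125],down(YAW))
bot.servo_line([SEAT[0],.015,.104],velocity=.1)
bot.dwell(.1)
print(get_obs()['position'],force(4),get_obs()['time_s'])
for n in("scene","top"):
    r=vision.read_camera(n);cv2.imwrite(f"pics/{n}5.png",r["frame"][:,:,::-1]);np.savez(f"{n}5.npz",**{k:np.array(v) for k,v in r.items()})
s=cv2.imread("pics/scene5.png")[150:250,320:430];t=cv2.imread("pics/top5.png")[110:210,130:240]
cv2.imwrite("pics/s5.png",cv2.resize(s,None,fx=6,fy=6,interpolation=cv2.INTER_CUBIC));cv2.imwrite("pics/t5.png",cv2.resize(t,None,fx=6,fy=6,interpolation=cv2.INTER_CUBIC))
E
```

```text
[0.6385 0.0145 0.1045] [ 0.0577  0.0876 -0.2208] 18.1583
```

View pics/s5.png

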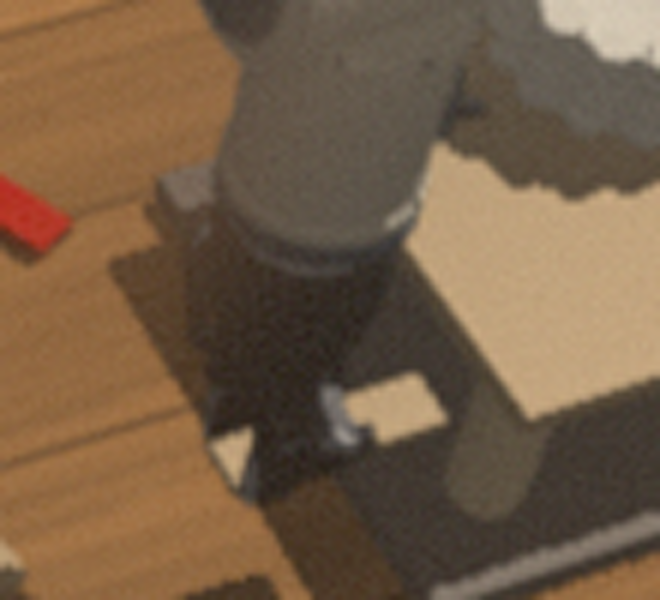

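View pics/t5.png

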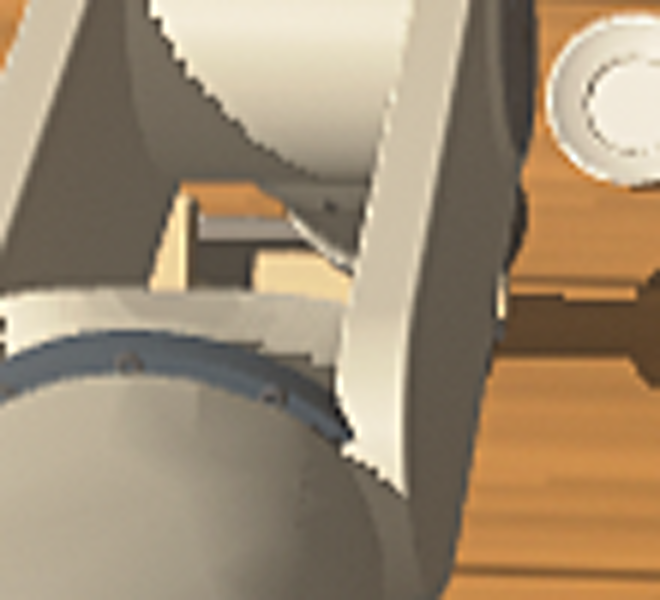

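```bash
python3 - <<'E'
from h import *
S=Cam(np.load("scene5.npz"));T=Cam(np.load("top5.npz"))
for z in(.09,.1,.11,.12,.13):print(z,S.plane((394.,219.2),z)[:2],S.plane((389.5,211.7),z)[:2],T.plane((171.8,151.6),z)[:2])
print(tri(S,(394.,219.2),T,(171.8,151.6)))
print(S.proj([.6535,.1135,.12]),S.proj([.6235,.1135,.12]),T.proj([.6535,.1135,.12]))
# outer end of strip left of finger & far corner of shelf
print(S.proj([.6535,.0035,.12]),S.proj([.673,.1388,.135]))
E
```

```text
0.09 [0.6344 0.1312] [0.6063 0.1328] [0.6597 0.1214]
0.1 [0.6401 0.1254] [0.6123 0.127 ] [0.6573 0.1188]
0.11 [0.6458 0.1196] [0.6183 0.1212] [0.6549 0.1162]
0.12 [0.6515 0.1137] [0.6243 0.1153] [0.6525 0.1136]
0.13 [0.6571 0.1079] [0.6302 0.1095] [0.6502 0.111 ]
(array([0.6522, 0.1132, 0.1212]), np.float64(0.0002878761154449906))
[394.3068 219.7839] [388.7928 211.6798] [171.8666 151.2419]
[358.5635 231.4181] [407.3839 219.2637]
```

```bash
python3 - <<'E'
from h import *
from workcell import bot,hand,get_obs,vision
X=SEAT[0];z=.1036
bot.servo_line([X,.036,z],velocity=.1);bot.dwell(.15);b=force(5);print(get_obs()['position'],b)
y=.036
while y<.068:
    y+=.004;bot.servo_line([X-(y-.0665)*YAW*0,y,z],velocity=.04);f=force(3)-b;print(round(y,3),f,get_obs()['position'])
    if np.linalg.norm(f)>3:print("contact");break
print(get_obs()['time_s'])
E
```

```text
[0.6385 0.0359 0.1036] [ 0.3141 -0.0983 -0.9538]
0.04 [-0.6186 -0.1597  0.6805] [0.6385 0.04   0.1036]
0.044 [-0.328   0.5788  0.4038] [0.6385 0.0441 0.1036]
0.048 [-0.0674  0.0307  0.1877] [0.6385 0.0482 0.1036]
0.052 [-0.0566  0.3322  0.9004] [0.6385 0.0521 0.1036]
0.056 [-0.9422  0.3638 -0.1052] [0.6385 0.0561 0.1036]
0.06 [0.1985 0.5144 0.4466] [0.6385 0.0602 0.1036]
0.064 [-0.0967  0.5919  0.7155] [0.6385 0.0642 0.1036]
0.068 [-0.3945 -0.2257  0.4073] [0.6385 0.0682 0.1036]
21.25
```

```bash
python3 - <<'E'
from h import *
from workcell import bot,hand,get_obs,vision
X=SEAT[0];z=.1036;b=force(6);print(b)
while z>.092:
    z-=.0007;bot.servo_line([X,.068,z],velocity=.02);f=force(4)-b;print(round(z,4),f,get_obs()['position'][2])
    if f[2]>1.8:print("contact");break
print(get_obs()['time_s'],get_obs()['ft_torque'])
E
```

```text
[ 0.064   0.206  -0.5145]
0.1029 [-0.336   0.1328  1.0728] 0.10296090946930192
0.1022 [-0.2012 -0.8718  2.1552] 0.10229713750949716
contact
21.9833 [0.0074 0.0541 0.021 ]
```

```bash
python3 - <<'E'
from h import *
from workcell import bot,hand,get_obs,vision
X=SEAT[0];z=.1022;print(force(10))
while z>.092:
    z-=.0005;bot.servo_line([X,.068,z],velocity=.02);f=force(6);print(round(z,4),f,get_obs()['position'][2],get_obs()['ft_torque'])
    if f[2]>3:print("contact");break
print(get_obs()['time_s'])
E
```

```text
[-0.3017 -1.0569  1.8107]
0.1017 [-0.0518 -1.5898  2.6788] 0.10176745469870518 [-0.0655  0.0737 -0.0286]
0.1012 [-0.1478 -2.486   3.3688] 0.10127165311738699 [-0.1045  0.1036  0.0135]
contact
22.85
```

```bash
python3 - <<'E'
from h import *
from workcell import bot,hand,get_obs,vision
X=SEAT[0]
for z in(.1027,.1034,.104,.1046,.1052,.1058,.1064):
    bot.servo_line([X,.068,z],velocity=.02);f=force(6);print(round(z,4),f,get_obs()['position'][2],get_obs()['ft_torque'])
    if f[2]<-2.5:print("contact");break
print(get_obs()['time_s'])
E
```

```text
0.1027 [ 0.4566 -0.6293  1.4386] 0.10264022842713011 [-0.0431 -0.0564 -0.0473]
0.1034 [ 0.1549  0.1101 -0.4582] 0.10328101846563414 [ 0.0908 -0.0223 -0.0384]
0.104 [-0.1181 -0.1396 -0.6282] 0.10390600772022263 [-0.0015 -0.0059  0.0164]
0.1046 [ 0.0837  0.1455 -0.7253] 0.10462776353297977 [-0.0421  0.0065 -0.0008]
0.1052 [-0.1718  0.0952 -0.999 ] 0.10515666404586935 [-0.0824  0.0695  0.0106]
0.1058 [-0.146  -0.3969 -1.8741] 0.10569326729332452 [-0.1736  0.0721  0.0124]
0.1064 [ 0.4116 -0.2051 -3.4346] 0.10629874386015985 [-0.2426 -0.0079  0.0331]
contact
25.3
```

```bash
python3 - <<'E'
from h import *
from workcell import bot,hand,get_obs,vision
X=SEAT[0]
bot.servo_line([X,.068,.1040],velocity=.02);print(force(5))
y=.068
while y<.1224:
    y=min(y+.007,.1225);bot.servo_line([X-.004*(y-.1225),y,.1040],velocity=.06);f=force(3);print(round(y,3),f)
    if np.linalg.norm(f[:2])>4 or abs(f[2])>4:print("contact");break
print(get_obs()['position'],get_obs()['time_s'])
for n in("scene","top"):
    r=vision.read_camera(n);cv2.imwrite(f"pics/{n}6.png",r["frame"][:,:,::-1]);np.savez(f"{n}6.npz",**{k:np.array(v) for k,v in r.items()})
s=cv2.imread("pics/scene6.png")[150:250,340:450];cv2.imwrite("pics/s6.png",cv2.resize(s,None,fx=6,fy=6,interpolation=cv2.INTER_CUBIC))
E
```

```text
[ 0.302  -0.1839 -0.3877]
0.075 [ 0.0218 -0.3432 -0.1049]
0.082 [-0.007  -0.3217 -0.5715]
0.089 [ 0.549   0.0216 -0.5227]
0.096 [-0.4807 -0.0264 -1.153 ]
0.103 [-0.2204 -0.0553 -0.8097]
0.11 [ 0.1583  0.1433 -0.9953]
0.117 [-0.1302 -0.2774 -0.2559]
0.122 [-0.5198  0.1108 -0.9925]
[0.6385 0.1227 0.104 ] 28.1667
```

View pics/s6.png

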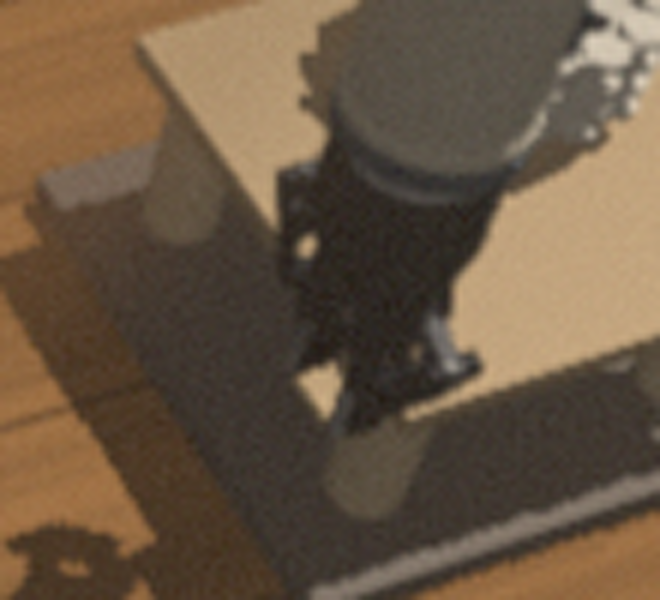

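```bash
python3 - <<'E'
from h import *
from workcell import bot,hand,get_obs,vision
X=SEAT[0]
bot.servo_line([X,.1225,.1033],velocity=.02);f=force(6);print(f)
hand.move_gripper(.046,20);print(get_obs()['gripper_width'],force(4),get_obs()['position'])
bot.servo_line([X,.1225-.01,.1033],velocity=.05);print(force(4))
bot.servo_line([X,.02,.1033],velocity=.12);print(force(4))
bot.servo_line([X,-.02,.25],velocity=.25)
bot.reach([.40,-.20,.30],down(YAW))
print(get_obs()['time_s'])
for n in("scene","top"):
    r=vision.read_camera(n);cv2.imwrite(f"pics/{n}7.png",r["frame"][:,:,::-1]);np.savez(f"{n}7.npz",**{k:np.array(v) for k,v in r.items()})
s=cv2.imread("pics/scene7.png")[170:240,360:440];t=cv2.imread("pics/top7.png")[125:195,130:210]
cv2.imwrite("pics/st7.png",np.hstack([cv2.resize(i,None,fx=5,fy=5,interpolation=cv2.INTER_CUBIC) for i in(s,t)]))
E
```

```text
[-0.4122 -0.3293  1.1123]
0.04551617644654234 [ 0.2592 -0.4624 -0.2689] [0.6385 0.1225 0.1032]
[ 0.2272  0.2623 -0.1638]
[-0.3281 -0.1524 -0.6476]
32.3083
```

View pics/st7.png

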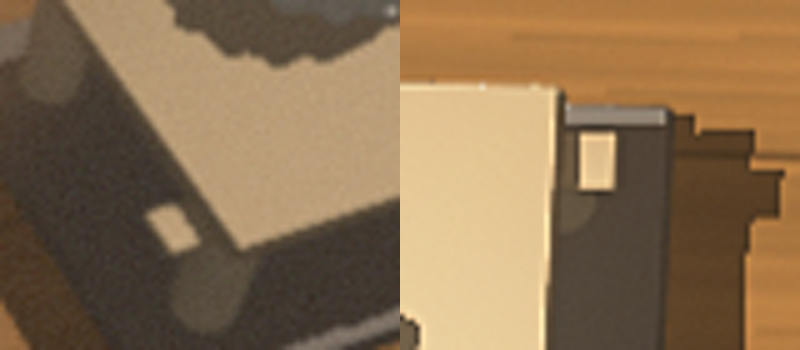

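View pics/top7.png

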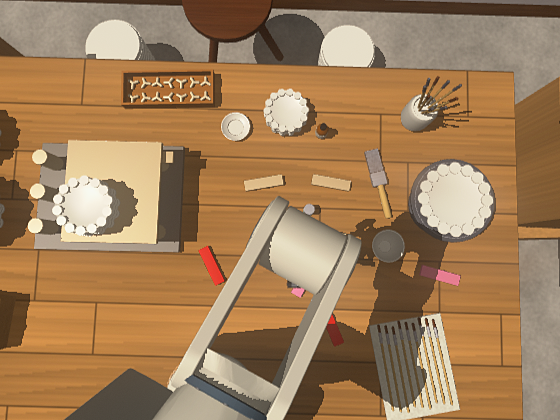

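```bash
python3 - <<'E'
from h import *
S=Cam(np.load("scene7.npz"));T=Cam(np.load("top7.npz"))
for p in[(172.5,150.9),(172.5,162.7)]:print("T",T.plane(p,.119))
for p in[((147+.5)/5-.5+360,214/5-.5+170),((168)/5-.5+360,254/5-.5+170)]:print("S",p,S.plane(p,.119))
# shelf moved? diff vs before at corner
T0=Cam(np.load("top0.npz"));S0=Cam(np.load("scene0.npz"))
for A,B,w in((T0,T,(slice(135,250),slice(60,165))),(S0,S,(slice(130,225),slice(360,485)))):
    g=lambda C:cv2.cvtColor(C.f,cv2.COLOR_RGB2GRAY)[w].astype(np.float32)
    print(cv2.phaseCorrelate(g(A),g(B)))
E
```

```text
T [0.6547 0.1122 0.119 ]
T [0.6236 0.1105 0.119 ]
S (389.0, 212.3) [0.625  0.1135 0.119 ]
S (393.1, 220.3) [0.6533 0.1101 0.119 ]
((0.013495576262322118, -0.014558077812296233), 1.000339389583211)
((0.5792805291097665, -0.06948626722194717), 0.813527727286021)
```

```bash
python3 - <<'E'
from h import *
S=Cam(np.load("scene7.npz"));T=Cam(np.load("top7.npz"));S0=Cam(np.load("scene0.npz"))
print(tri(S,(393.1,220.3),T,(172.5,150.9)))
g=lambda C,w:cv2.cvtColor(C.f,cv2.COLOR_RGB2GRAY)[w].astype(np.float32)
for w in((slice(185,225),slice(385,430)),(slice(160,215),slice(440,505)),(slice(265,330),slice(390,500)),(slice(230,270),slice(290,330))):print(cv2.phaseCorrelate(g(S0,w),g(S,w)))
E
```

```text
(array([0.654 , 0.1108, 0.1199]), np.float64(0.0023390268350443823))
((0.3705825036060162, -0.10851228381086742), 0.7684985780715943)
((0.026395851170128992, 0.04315042210237863), 1.002900587408631)
((-0.018838313143270113, -0.021916953328464217), 0.98440738496957)
((-0.025855236728379083, 0.19152497288038361), 1.0663382411003113)
```

View pics/scene7.png

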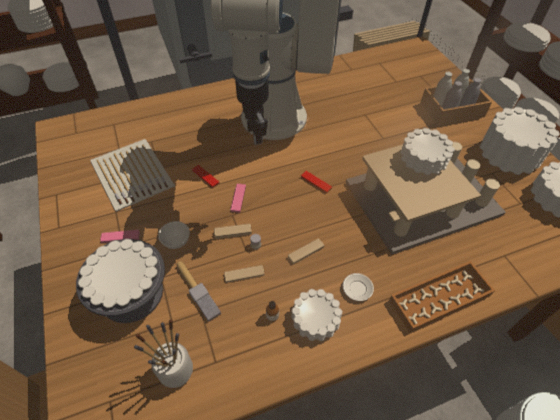

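The strip's outer end shows at scene pixel (391,216), beside the shelf corner at (407,219). The shelf, strips b, c and d, and the bystanders are where they were, and the arm is clear. Handing in.

```bash
python3 - <<'E'
from workcell import hand_in,get_obs
print(get_obs()['time_s']);hand_in()
E
```

```text
32.4083
the job is handed in; nothing more can be done
```

Strip a (9 mm) fills the gap. I slid it in lengthwise from the right, let it go on the short prop, and handed the job in at 32.4 s. Strips b, c and d were not touched.

**How the strip was chosen:** two-view heights of the four strips came out at 9.1, 11.9, 13.7 and 17.5 mm. Strip a was used as the feeler. It met the prop at a gap of about 10.3 mm, and the shelf's underside after about 1.9 mm of play. That is a little more than the 1 to 1.5 mm expected, but nowhere near the 4 mm of too thin a strip. The feeling forces on the prop and shelf stayed under about 3.5 N.

**Last checks:**
- **Position:** the strip's outer end is at y ≈ 0.1115 m, as planned, and its centre line at x ≈ 0.639 m against 0.6385 m wanted.
- **Height:** the strip's top came out at about 0.120 m, against roughly 0.119 m expected lying on the prop. The two rays missed each other by 2.3 mm, so this check is coarse.
- **Shelf and bystanders:** the shelf shows no shift in the top view. Image correlation in the scene view gave 0.4 to 0.6 px at that corner with a weak match. I put that down to the strip now showing there and to changed shadows, not to movement. The other things look unmoved, though the arm partly hid the pot from above.

**Disagreement:** the fingertips touched the bench about 25 mm lower than the stated 17 mm fingertip offset implies, with one brief touch of about 16 N. I used the measured contact height instead, and the camera heights of the held strip agreed with it.

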